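# Load a tier of caged flower foam and stack the next tier on it

### The arm

A 7-joint arm with a two-finger parallel gripper is mounted at the origin on the work surface. World frame = base frame: x ahead of the robot, y to its left, z up, the work surface at z = 0. Lengths are in m, angles in rad, forces in N, time in s.
With the tool pointing down it reaches from about 0.4 to 0.85 m from the base axis. Payload 4.5 kg.
Tool frame: the origin (TCP) lies at the very end of the fingers, on their centre line; the grasp point (between the pads) lies 19 mm behind it; z points along the fingers, y is the line along which they close (so a half turn about z gives the same grasp; the last joint's range is limited). The gripper opens to 88 mm and grips with 3 to 60 N. Pads are 18 mm wide; open, the fingers measure 123 mm over their backs; the gripper's body (75 mm by 187 mm) begins 45 mm behind the grasp point.
Start: joints at [-1.082, 0.689, -0.195, 1.565, 0.157, 0.902, -0.215], TCP at [0.275, 0.562, 0.239] pointing down, gripper open.
Joint ranges: [-3.01, 3.01], [-0.46, 2.08], [-1.47, 1.51], [0.13, 2.56], [-1, 4.14], [0.04, 2.09], [-2.66, 2.66]. Speed limits (rad/s): [2.57, 2.57, 3.14, 3.14, 3.14, 3.14, 3.14].

### API

Orientations are given as a unit quaternion [x, y, z, w].
In Python, from plant import r gives the robot as it stands. The module is installed in compiled form; this text tells all that it offers.
- The arm moves only by the tool step_arm, never from a script. Its argument "increments" is a list of rows, each a list of 2 entries, a list of its own where there are three numbers: the shift along the world's x, y, z in cm, then the turn, a rotation vector about the world's x, y, z in degrees. A call has exactly 10 rows; each row shifts and turns the commanded pose from where the row before left it; what a row does not reach is not made up. A row lasts 1/10 s, in which the tool goes at most 50 mm and 8.59 degrees, less where a joint would pass 70% of its speed; a pose out of reach is approached as far as the arm can. A call is refused whole if a number of a shift passes 5 or a number of a turn 8.59, either way. A call with a gripper value outside its range is refused whole. "fingers" is the opening, from 0 (shut) to 1 (fully open), set as the call begins (left out, the last holds). The fingers move at their own pace and stop on an object; "grip_force" is the grip in N (left out, the last holds). Time passes only in rows, so rows that do not move let the fingers close, or fill a call up. It gives the time, the measured TCP pose, the force, the opening and the grip force at its end, in the units of the state.
- r.get_state(): the state, without advancing time (a new reading comes with each control period).
- r.snapshot(name): name is "side" or "top"; returns (picture, depth): 384x512x3 uint8, red, green, blue; 384x512 float32, m along the optical axis (not along the pixel's ray), 0 where there is no reading.
- r.calibration(name): a dict with "fov_y" (degrees; the focal length in pixels is half the picture's height over the tangent of half this angle, whatever the lens; pixels are square), "cx", "cy" (the principal point, pixels), "k1" (the pictures are not rectified: a ray, as slopes to the right and down, at radius r is drawn at 1 + k1 r^2 times it, then the intrinsics apply), "R" (3x3) and "t" (3): a world point X has camera coordinates R X + t. Camera axes: x right, y down, z forward; pixel columns grow to the right and rows downward; lengths in m; the calibration is good to about 2 mm. A picture is of the moment at which its call begins. calibration takes no time and is no camera call.
- r.finish_job(): hands the job in; it is judged then, once.
The state is a dict: "clock": time; "q": joint angles; "qd": joint speeds; "joint_torque": joint torques, N m; "tool_pos": TCP position; "eef_rot": TCP orientation; "contact_force": force on the tool from outside, world axes, zero at the start; "moment": the same for the moment, N m; "opening": opening from 0.0 (shut) to 1.0 (fully open); "finger_force": force on a finger pad.
Only numpy, scipy, OpenCV 4.12 (cv2) and the standard library are available. Lean on these libraries where they do the work, as an engineer would, in place of code of your own. Each camera call takes 0.05 s, during which the arm holds its last target. There are 200 camera calls.

### The job

Stand each of the three caged foam pieces in the tray of its own shape on the lower tier: the brick in the oblong tray, the square one in the square tray, the round one in the round tray, each standing flat on the tray floor. When all three are in, lift the upper tier by its black handle bar and stack it over them, with its four posts fully home in the four corner sockets of the lower tier, and let go. Leave the dark wooden spool and the white cup where they are.

Things in the scene. Friction and masses are not known exactly. Their poses are not given: they have to be found in the camera images.
- brick_c (a point): Dark grey-green foam brick in a green plastic lattice cage, 100 mm long (along its x) by 50 mm wide (y), 60 mm tall, loose, standing upright on the table, about 160 g. The point is its centre, 30 mm above its underside; z is up. Grasp it across the 50 mm width.
- square_c (a point): Dark grey-green foam block in a green plastic lattice cage, 60 by 60 mm, square from above, sides along its x and y, 60 mm tall, loose, standing upright on the table, about 130 g. The point is its centre, 30 mm above its underside; z is up. 
- round_c (a point): Dark grey-green foam cylinder in a green plastic lattice cage, 54 mm in diameter, 60 mm tall, loose, standing upright on the table, about 100 g. The point is its centre, 30 mm above its underside; z is up. 
- brick_tray: Shallow black tray, oblong grey rim, fixed on the lower tier; takes the brick. Origin: centre of its underside, 8 mm above the table. Floor 3 mm thick; rim 3 mm wide, its top 10 mm above the origin; inside 112 mm along its x by 62 mm along its y (6 mm of play all round). Piece fully in: its centre 33 mm above this origin. Its x runs along the base's y.
- square_tray: Shallow black tray, square grey rim, fixed on the lower tier; takes the square block. Origin: centre of its underside, 8 mm above the table. Floor 3 mm thick; rim 3 mm wide, its top 10 mm above the origin; inside 72 by 72 mm, sides along x and y (6 mm of play all round). Piece fully in: its centre 33 mm above this origin. 
- round_tray: Shallow black tray, round grey rim, fixed on the lower tier; takes the round piece. Origin: centre of its underside, 8 mm above the table. Floor 3 mm thick; rim 3 mm wide, its top 10 mm above the origin; inside 66 mm in diameter (6 mm of play all round). Piece fully in: its centre 33 mm above this origin. 
- base: Lower tier, fixed: board 310 (x) by 126 mm (y), 8 mm thick, flat on the table; three trays in a row along its x, 95 mm between centres, in any order. Origin: centre of its underside. Open square steel sockets at the corners, centred at x = +-150, y = +-45 mm: 24 mm wide inside, 32 outside, floor 8 mm and rim 34 mm above the table.
- frame_grip (a point): Upper tier: loose steel frame, 550 g, on four posts. Point: centre of its black handle bar (142 mm along x, 16 wide, 20 high), 147 mm above the feet, over the centre of mass. Deck bars 90-102 mm above the feet. Posts 14 mm square (lowest 10 mm: 9 mm) at x = +-150, y = +-45 mm, 5 mm play in the sockets; either way round. Home: point 155 mm over the base origin.
- spool_c (a point): Dark wooden spool lying flat, a bystander: 64 mm in diameter, 40 mm high, loose. The point is its centre. To be left alone.
- vase_c (a point): White ceramic cup, a bystander: 68 mm in diameter, 65 mm high, loose. The point is its centre, half-way up. To be left alone.
Mind the look-alikes: they are no part of the job. What is shaped like the part that bears round_c but blue is not meant.

How it is judged:
By the outcome, as a careful person would: the job done as asked, in the order asked, and still so for the second after the job is handed in, with the robot touching nothing.
It also fails if it takes over 144 s, if anything falls off the work surface, if the arm or the gripper's body presses on something with over 40 N, if the wrist force passes 120 N, or if a joint passes its speed limit or range.

## Working session

There is one attempt and no reset: what is moved stays moved. The work goes in short steps, Python scripts to look and compute and a tool call to move; the robot and the scene stay as the last step left them, time stands still between calls to the robot, and variables do not carry over. Pictures are saved under pics/ and viewed, at most 14 in all, crops included, and the job is handed in when it is done.

Besides the shell and the picture viewer there is one more tool, called as name([rows], argument=value, ...), one row to a line, values as JSON. step_arm: Moves the arm, as the interface text tells. Its arguments: {"type":"object","properties":{"increments":{"type":"array","items":{"type":"array"}},"fingers":{"type":"number"},"grip_force":{"type":"number"}},"required":["increments"]}

```bash
mkdir -p pics; cat > h.py <<'E'
import numpy as np, cv2
from plant import r
def cam(n):
    c=r.calibration(n); f=192/np.tan(np.radians(c["fov_y"])/2); return c,f
def cloud(n,depth):
    c,f=cam(n); h,w=depth.shape
    u,v=np.meshgrid(np.arange(w),np.arange(h))
    K=np.array([[f,0,c["cx"]],[0,f,c["cy"]],[0,0,1.]])
    p=cv2.undistortPoints(np.stack([u,v],-1).reshape(-1,1,2).astype(np.float64),K,np.array([c["k1"],0,0,0,0.])).reshape(h,w,2)
    X=np.dstack([p*depth[...,None],depth]).reshape(-1,3)
    W=((X-np.array(c["t"]))@np.array(c["R"])).reshape(h,w,3); W[depth<=0]=np.nan
    return W
def shot(n,name):
    p,d=r.snapshot(n); cv2.imwrite(f"pics/{name}.png",p[...,::-1]); np.savez(f"pics/{name}.npz",p=p,d=d); return p,d,cloud(n,d)
E
python3 - <<'E'
from h import *
for n in("top","side"):
    p,d,W=shot(n,n+"0"); c,f=cam(n); print(n,f,c["k1"],-np.array(c["R"]).T@np.array(c["t"]),np.array(c["R"])[2])
    cv2.imwrite(f"pics/{n}0b.png",cv2.resize(p[...,::-1],(800,600)))
print(r.get_state())
E
```

```text
top 417.73479078641736 -0.02115119515512963 [ 0.51200825 -0.11373415  1.37396636] [ 0.0452429  -0.0120832  -0.99890294]
side 348.4359948343137 -0.0675486205040251 [ 0.27530108 -0.9345667   0.76775504] [ 0.2916191   0.74188545 -0.60379159]
{'clock': 0.1, 'q': array([-1.08217596,  0.68987469, -0.19451589,  1.56622637,  0.15730505,
        0.90247655, -0.21509322]), 'qd': array([-0.00058925, -0.001791  , -0.00017147, -0.00230146, -0.00146991,
        0.00029278,  0.00078292]), 'joint_torque': array([-3.07676441e-03, -5.28494632e+01, -1.27131779e+00, -1.53836095e+01,
       -5.25413838e-02,  2.04245589e-03,  4.39670350e-05]), 'tool_pos': array([0.27436152, 0.56094661, 0.23800962]), 'eef_rot': array([ 2.25415467e-01,  9.74262404e-01, -7.88126535e-04, -1.19806567e-04]), 'contact_force': array([ 0.70025507, -0.86702758, -0.68238805]), 'moment': array([-0.01096097, -0.06591401,  0.02494381]), 'finger_force': 0.0, 'opening': 0.9973609803191992}
```

View pics/top0b.png

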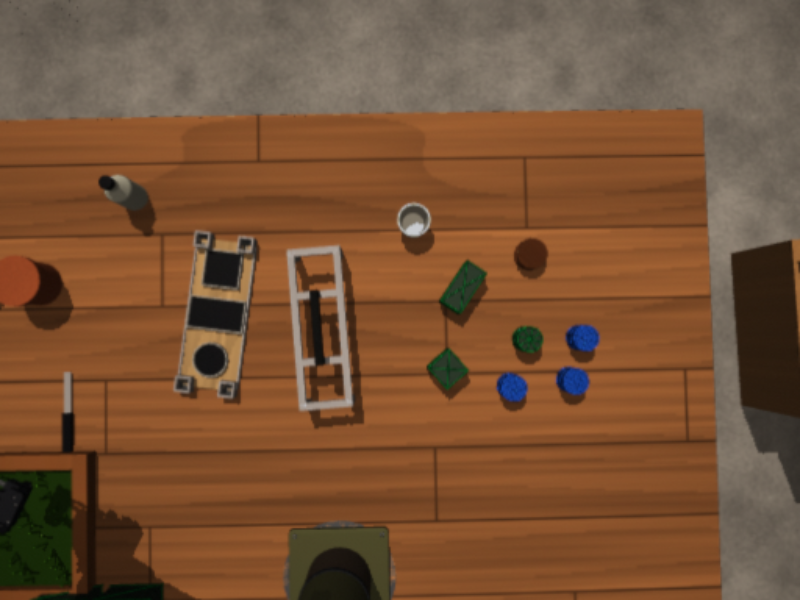

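View pics/side0b.png

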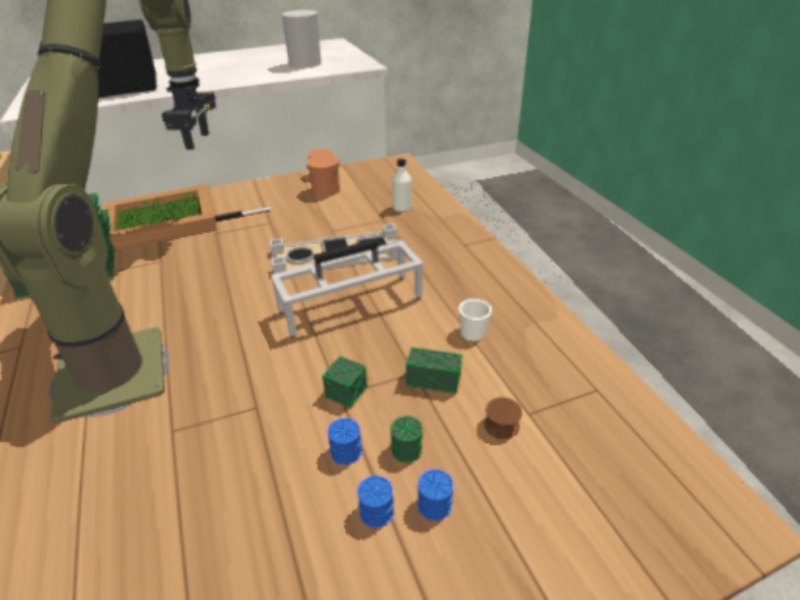

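Top view (800×600 pixels): brick at (463,287), square at (447,370), green round at (528,341). The blue look-alikes are at (583,338), (573,381) and (512,387). The spool is at (531,255) and the cup at (414,219). The base is on the left with trays in this order: square (222,268), oblong (216,314), round (210,360). The frame is at (320,328), with its handle along the image vertical. I choose the green cylinder at (528,341), confirmed in the crop below.

```bash
cat > m.py <<'E'
from h import *
def rect(P,name):
    (c,s,a)=cv2.minAreaRect((P[:,:2]*1000).astype(np.float32)); print(name,len(P),"c",np.round(c,1),"mean",np.round(P.mean(0)*1000,1),"size",np.round(s,1),"ang",round(a,1)); return c
def comps(mask,W,name,minn=25):
    n,l=cv2.connectedComponents(mask.astype(np.uint8))
    for i in range(1,n):
        m=l==i
        if m.sum()>=minn: 
            v,u=np.nonzero(m); rect(W[m],f"{name} px({u.mean():.0f},{v.mean():.0f})")
def measure(p,W):
    hsv=cv2.cvtColor(p,cv2.COLOR_RGB2HSV); H,S,V=[hsv[...,i].astype(int) for i in range(3)]
    z=W[...,2]; reg=(W[...,0]>.25)&(W[...,0]<.95)
    comps((H>40)&(H<90)&(S>60)&(z>.05)&(z<.075)&reg,W,"green")
    comps((H>100)&(H<135)&(S>100)&(z>.05)&(z<.075)&reg,W,"blue")
    base=(W[...,1]>.05)&reg
    comps((V<60)&(z<.03)&(S<90)&base&(z>.004),W,"dark",60)
    comps((z>.027)&(z<.042)&reg&(W[...,1]>0),W,"z34",8)
    comps((z>.09)&(z<.112)&reg,W,"deck")
    comps((z>.14)&(z<.17)&reg,W,"handle")
    comps((H<20)&(z>.03)&(z<.05)&(W[...,1]<-.05)&reg,W,"spool")
    comps((z>.055)&(z<.075)&(S<60)&(W[...,1]<-.05)&reg,W,"cup")
E
python3 - <<'E'
from m import *
D=np.load("pics/top0.npz"); W=cloud("top",D["d"]); measure(D["p"],W)
t=W[(W[...,2]<.02)&(W[...,2]>-.02)&(W[...,0]>.3)&(W[...,0]<.8)&(W[...,1]<-.1)]; print("table z",np.median(t[:,2]),t[:,2].std())
print("SIDE");D=np.load("pics/side0.npz"); W=cloud("side",D["d"]); measure(D["p"],W)
im=np.load("pics/top0.npz")["p"][130:270,255:400,::-1]; cv2.imwrite("pics/crop0.png",cv2.resize(im,None,fx=4,fy=4,interpolation=2))
E
```

```text
green px(296,183) 478 c [ 594.4 -262.2] mean [ 594.1 -261.9   58.3] size [49.9 96.8] ang 55.7
green px(338,217) 207 c [ 486.3 -393.4] mean [ 485.6 -393.1   58.6] size [48.7 47.3] ang 87.7
green px(286,236) 346 c [ 429.5 -226.4] mean [ 429.6 -226.5   58.3] size [59.4 57.1] ang 40.4
blue px(375,216) 212 c [ 487.2 -508.2] mean [ 486.7 -507.8   58.3] size [50.9 47.5] ang 88.3
blue px(368,243) 218 c [ 399.6 -484.4] mean [ 399.7 -484.7   58.5] size [51.2 47.5] ang 88.8
blue px(328,248) 213 c [ 388.5 -358.5] mean [ 389.1 -358.8   58.8] size [51.3 47. ] ang 44.8
dark px(142,171) 455 c [646.8 236.4] mean [645.  236.8  11.7] size [74.2 81.6] ang 74.1
dark px(138,201) 603 c [549.1 250.2] mean [548.8 250.1  11.8] size [111.1  59. ] ang 82.2
dark px(134,230) 295 c [453.9 262.7] mean [454.5 263.3  11.7] size [60.8 58.6] ang 89.4
dark px(43,276) 117 c [310.4 560. ] mean [309.5 559.1  12.1] size [15.2 76.8] ang 89.7
z34 px(89,128) 33 c [786.3 403.7] mean [785.9 401.4  33.7] size [16.6 49.5] ang 55.1
z34 px(129,153) 57 c [702.2 272.7] mean [701.8 272.6  33.6] size [32.6 31.5] ang 81.1
z34 px(157,157)
[... 3022 characters left out ...]
an [510.   11.   98.9] size [312.4 111.9] ang 3.6
handle px(152,26) 233 c [ 592.5 2198.9] mean [ 589.  2200.3  154.7] size [ 47.8 478.3] ang 89.7
handle px(183,56) 393 c [ 661.6 1244.5] mean [ 650.9 1239.3  155.7] size [ 47.7 574.5] ang 89.9
handle px(220,161) 258 c [518.4  19.9] mean [514.3  15.9 151.2] size [141.9  19.3] ang 3.0
spool px(322,263) 341 c [ 661.5 -411.3] mean [ 661.3 -411.7   40. ] size [62.1 61.6] ang 72.3
cup px(303,198) 122 c [ 730.1 -168.8] mean [ 730.2 -166.7   60.9] size [68.  64.2] ang 42.4
cup px(267,228) 29 c [ 570.1 -242.8] mean [ 568.8 -244.8   56.4] size [20.8 26.8] ang 81.8
cup px(289,231) 30 c [ 625.9 -281.1] mean [ 623.8 -283.1   56.5] size [20.8 23.7] ang 29.0
```

View pics/crop0.png

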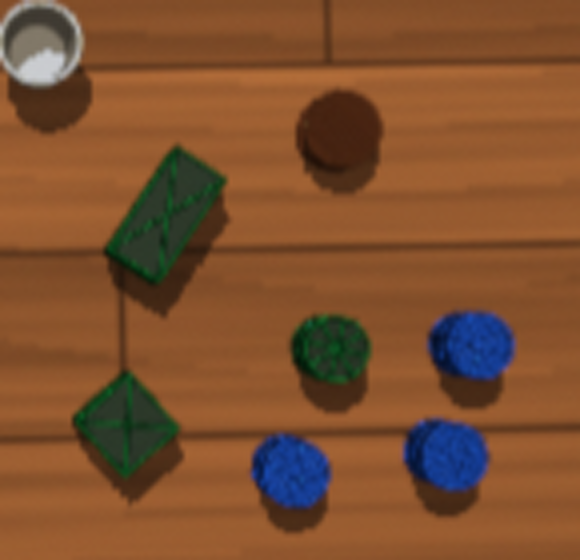

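step_arm([
  [[1.6,-4.1,0],[0,0,-0.4]],
  [[1.6,-4.1,0],[0,0,-0.4]],
  [[1.6,-4.1,0],[0,0,-0.4]],
  [[1.6,-4.1,0],[0,0,-0.4]],
  [[1.6,-4.1,0],[0,0,-0.4]],
  [[1.6,-4.1,0],[0,0,-0.4]],
  [[1.6,-4.1,0],[0,0,-0.4]],
  [[1.6,-4.1,0],[0,0,-0.4]],
  [[1.6,-4.1,0],[0,0,-0.4]],
  [[1.6,-4.1,0],[0,0,-0.4]],
], fingers=1, grip_force=25)

```text
clock: 1.1
tool_pos: [0.4348, 0.1497, 0.2386]
eef_rot: [0.259, 0.966, -0.0, -0.0]
contact_force: [1.0, -0.6, 0.1]
opening: 1.002
finger_force: 0.0
```

step_arm([
  [[1.6,-4.1,0],[0,0,-0.4]],
  [[1.6,-4.1,0],[0,0,-0.4]],
  [[1.6,-4.1,0],[0,0,-0.4]],
  [[1.6,-4.1,0],[0,0,-0.4]],
  [[1.6,-4.1,0],[0,0,-0.4]],
  [[1.6,-4.1,0],[0,0,-0.4]],
  [[1.6,-4.1,0],[0,0,-0.4]],
  [[1.6,-4.1,0],[0,0,-0.4]],
  [[1.6,-4.1,0],[0,0,-0.4]],
  [[0,0,0],[0,0,0]],
])

```text
clock: 2.1
tool_pos: [0.5787, -0.2259, 0.2378]
eef_rot: [0.294, 0.956, -0.002, 0.001]
contact_force: [-0.9, -0.2, 0.0]
opening: 0.997
finger_force: 0.0
```

```bash
cat > s.py <<'E'
from plant import r; import numpy as np
from scipy.spatial.transform import Rotation as R
def st():
    s=r.get_state(); M=R.from_quat(s["eef_rot"]).as_matrix()
    print("t",s["clock"],"q",np.round(s["q"],2),"tcp",np.round(np.array(s["tool_pos"])*1000,1),"yaw_y",round(np.degrees(np.arctan2(M[1,1],M[0,1])),2),"z",np.round(M[:,2],3),"F",np.round(s["contact_force"],1),"op",round(s["opening"],3),"ff",s["finger_force"])
    return s
if __name__=="__main__": st()
E
python3 s.py
```

```text
t 2.1 q [ 0.43  0.69 -0.24  1.58  0.2   0.9   1.09] tcp [ 578.7 -225.9  237.8] yaw_y 55.76 z [ 0.    -0.005 -1.   ] F [-0.9 -0.2  0. ] op 0.997 ff 0.0
```

step_arm([
  [[0.7,-1.9,-2],[0,0,0]],
  [[0.8,-1.9,-3],[0,0,0]],
  [[0,0,-3],[0,0,0]],
  [[0,0,-3],[0,0,0]],
  [[0,0,-3],[0,0,0]],
  [[0,0,-3],[0,0,0]],
  [[0,0,-2.5],[0,0,0]],
  [[0,0,-1.8],[0,0,0]],
  [[0,0,-1],[0,0,0]],
  [[0,0,0],[0,0,0]],
])

```text
clock: 3.1
tool_pos: [0.5928, -0.2549, 0.0146]
eef_rot: [0.289, 0.957, 0.0, -0.001]
contact_force: [0.2, -0.5, -0.2]
opening: 0.999
finger_force: 0.0
```

step_arm([
  [[0,0,0],[0,0,0]],
  [[0,0,0],[0,0,0]],
  [[0,0,0],[0,0,0]],
  [[0,0,0],[0,0,0]],
  [[0,0,0],[0,0,0]],
  [[0,0,0],[0,0,0]],
  [[0,0,0],[0,0,0]],
  [[0,0,0],[0,0,0]],
  [[0,0,0],[0,0,0]],
  [[0,0,0],[0,0,0]],
], fingers=0, grip_force=25)

```text
clock: 4.1
tool_pos: [0.5934, -0.2566, 0.0164]
eef_rot: [0.29, 0.957, -0.001, 0.0]
contact_force: [-2.3, -1.7, 4.9]
opening: 0.563
finger_force: 25.0
```

step_arm([
  [[0,0,1],[0,0,0]],
  [[0,0,2.5],[0,0,0]],
  [[0,0,2.5],[0,0,0]],
  [[0,0,3],[0,0,0]],
  [[0,0,3],[0,0,0]],
  [[0,0,3],[0,0,0]],
  [[0,0,3],[0,0,0]],
  [[0,0,2],[0,0,0]],
  [[0,0,0],[0,0,0]],
  [[0,0,0],[0,0,0]],
])

```text
clock: 5.1
tool_pos: [0.5933, -0.2547, 0.2153]
eef_rot: [0.289, 0.957, 0.0, -0.0]
contact_force: [0.7, -0.6, -1.4]
opening: 0.561
finger_force: 25.0
```

```bash
python3 s.py; python3 - <<'E'
from m import *
for n in("top","side"):
    p,d,W=shot(n,n+"1"); hsv=cv2.cvtColor(p,cv2.COLOR_RGB2HSV); H,S=hsv[...,0],hsv[...,1]; z=W[...,2]
    comps((H>40)&(H<90)&(S>60)&(z>.14)&(z<.3)&(W[...,1]<0)&(W[...,0]>.4)&(W[...,0]<.8),W,n+" held",8)
s=np.load("pics/side1.npz")["p"][100:300,180:400,::-1]; cv2.imwrite("pics/c1.png",cv2.resize(s,None,fx=3,fy=3))
E
```

```text
t 5.1 q [ 0.47  0.75 -0.25  1.52  0.21  0.9   1.14] tcp [ 593.3 -254.7  215.3] yaw_y 56.39 z [-0.     0.001 -1.   ] F [ 0.7 -0.6 -1.4] op 0.561 ff 24.954069354571402
top held px(290,188) 76 c [ 570.7 -226.5] mean [ 570.5 -222.5  251.3] size [31.3 20.8] ang 55.2
side held px(285,185) 315 c [ 580.4 -286.1] mean [ 603.9 -284.2  230. ] size [113.   94.8] ang 55.8
```

View pics/c1.png

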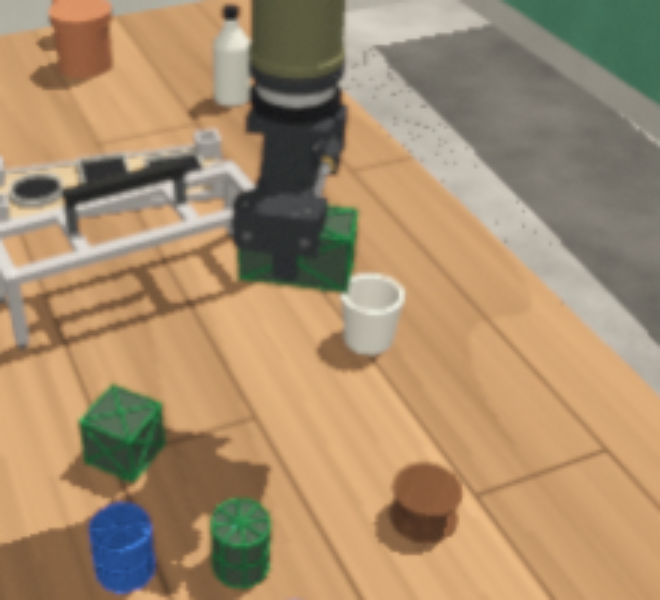

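The side crop shows the brick gripped level in the air, at about (300,247) in the crop, with the cup clear below it. Next I measure its offset along its length.

```bash
python3 - <<'E'
from m import *
T=np.array([.5933,-.2550]); a=np.radians(56.2); n=np.array([np.cos(a),np.sin(a)]); l=np.array([n[1],-n[0]])
for k in("top","side"):
    D=np.load(f"pics/{k}1.npz"); p=D["p"]; W=cloud(k,D["d"]); hsv=cv2.cvtColor(p,cv2.COLOR_RGB2HSV); H,S,V=[hsv[...,i].astype(int) for i in range(3)]
    z=W[...,2]; near=np.hypot(W[...,0]-T[0],W[...,1]-T[1])<.08
    g=near&(z>.195)&(z<.275)&(H>40)&(H<90)&(S>90)
    P=(W[g][:,:2]-T)*1000; print(k,"green l",np.percentile(P@l,[0,2,50,98,100]).round(1),"n",np.percentile(P@n,[0,2,50,98,100]).round(1),"z",np.percentile(W[g][:,2],[2,98]).round(3),g.sum())
    g=near&(z>.2)&(z<.245)&(V<70)&(S<90)
    P=(W[g][:,:2]-T)*1000; print(k,"dark l",np.percentile(P@l,[0,2,50,98,100]).round(1),"n",np.percentile(P@n,[0,2,50,98,100]).round(1),g.sum())
E
```

```text
top green l [-45.  -44.8 -41.5 -25.8 -24.1] n [-4.4 -2.  17.7 26.6 26.8] z [0.208 0.261] 57Traceback (most recent call last):
  File "<stdin>", line 9, in <module>
    return _quantile_unchecked(
        a, q, axis, out, overwrite_input, method, keepdims, weights)
    return _ureduce(a,
                    func=_quantile_ureduce_func,
    ...<5 lines>...
                    overwrite_input=overwrite_input,
                    method=method)
    r = func(a, **kwargs)
    result = _quantile(arr,
                       quantiles=q,
    ...<2 lines>...
                       out=out,
                       weights=wgt)
    slices_having_nans = np.isnan(arr[-1, ...])
                                  ~~~^^^^^^^^^
IndexError: index -1 is out of bounds for axis 0 with size 0
```

step_arm([
  [[-0.3,3.4,0],[0,0,-4.3]],
  [[-0.3,3.4,0],[0,0,-4.3]],
  [[-0.3,3.4,0],[0,0,-4.3]],
  [[-0.3,3.4,0],[0,0,-4.3]],
  [[-0.3,3.4,0],[0,0,-4.3]],
  [[-0.3,3.4,0],[0,0,-4.3]],
  [[-0.3,3.4,0],[0,0,-4.3]],
  [[-0.3,3.4,0],[0,0,-4.3]],
  [[-0.3,3.4,0],[0,0,-4.3]],
  [[-0.3,3.4,0],[0,0,-4.3]],
])

```text
clock: 6.2
tool_pos: [0.5624, 0.0859, 0.2143]
eef_rot: [0.621, 0.784, -0.001, -0.001]
contact_force: [0.0, -0.3, -1.0]
opening: 0.57
finger_force: 25.0
```

step_arm([
  [[-0.3,3.4,0],[0,0,-4.3]],
  [[-0.3,3.4,0],[0,0,-4.3]],
  [[-0.3,3.4,0],[0,0,-4.3]],
  [[-0.3,3.4,0],[0,0,-4.3]],
  [[-0.2,3.4,0],[0,0,-4.3]],
  [[0,0,-2],[0,0,0]],
  [[0,0,-3],[0,0,0]],
  [[0,0,-3],[0,0,0]],
  [[0,0,-2],[0,0,0]],
  [[0,0,0],[0,0,0]],
])

```text
clock: 7.2
tool_pos: [0.5464, 0.2535, 0.1116]
eef_rot: [0.755, 0.655, -0.004, -0.001]
contact_force: [0.1, 0.4, -1.2]
opening: 0.565
finger_force: 25.0
```

```bash
python3 s.py; python3 - <<'E'
from m import *
T=np.array([.550,.2550]); a=np.radians(-8.1); n=np.array([np.cos(a),np.sin(a)]); l=np.array([n[1],-n[0]])
p,d,W=shot("top","top2"); hsv=cv2.cvtColor(p,cv2.COLOR_RGB2HSV); H,S=hsv[...,0],hsv[...,1]; z=W[...,2]
g=(np.hypot(W[...,0]-T[0],W[...,1]-T[1])<.08)&(z>.08)&(z<.2)&(H>40)&(H<90)&(S>60)
P=(W[g][:,:2]-T)*1000; print("green l",np.percentile(P@l,[0,2,50,98,100]).round(1),"n",np.percentile(P@n,[0,2,50,98,100]).round(1),"z",np.percentile(W[g][:,2],[2,98]).round(3),g.sum())
comps((z>.027)&(z<.042)&(W[...,1]>.1)&(W[...,0]>.35)&(W[...,1]<.4),W,"z34",8)
cv2.imwrite("pics/c2.png",cv2.resize(p[130:270,80:260,::-1],None,fx=4,fy=4,interpolation=2))
E
```

```text
t 7.2 q [-0.58  0.84  0.12  1.74 -0.17  0.58 -0.5 ] tcp [546.4 253.5 111.6] yaw_y -8.13 z [-0.008 -0.004 -1.   ] F [ 0.1  0.4 -1.2] op 0.565 ff 24.954042294993997
green l [ 5.5 16.4 43.2 55.2 56.7] n [-30.5 -27.7  -3.2  20.6  21.7] z [0.098 0.159] 295
z34 px(90,125) 19 c [796.3 395.9] mean [794.7 395.8  35.2] size [ 6.5 35.5] ang 88.6
z34 px(129,153) 58 c [702.1 272.6] mean [701.9 271.7  34.6] size [33.7 32.9] ang 82.5
z34 px(157,157) 57 c [689.5 183.4] mean [688.7 182.9  33.9] size [33.6 32.5] ang 81.5
z34 px(116,245) 61 c [407.9 315.2] mean [408.8 315.   33.6] size [34.4 32.6] ang 81.3
z34 px(144,248) 58 c [395.3 224.9] mean [395.7 225.2  34. ] size [32.7 32.1] ang 82.6
```

View pics/c2.png

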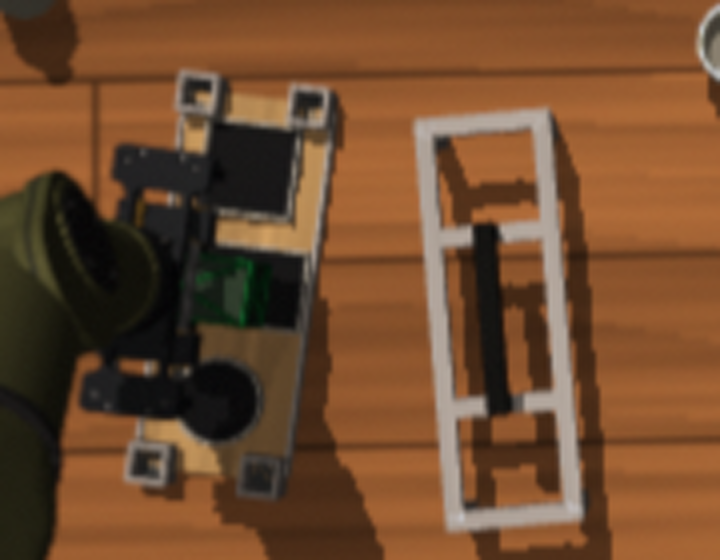

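The crop shows the brick held lengthwise over the oblong tray, at about (230,290) in the crop, and the fingers are clear of the other trays. I lower it now.

step_arm([
  [[0,0,0],[0,0,0]],
  [[0,0,-1.5],[0,0,0]],
  [[0,0,-2],[0,0,0]],
  [[0,0,-2],[0,0,0]],
  [[0,0,-1.5],[0,0,0]],
  [[0,0,-1],[0,0,0]],
  [[0,0,-0.5],[0,0,0]],
  [[0,0,-0.3],[0,0,0]],
  [[0,0,0],[0,0,0]],
  [[0,0,0],[0,0,0]],
])

```text
clock: 8.25
tool_pos: [0.55, 0.2547, 0.0283]
eef_rot: [0.756, 0.655, 0.001, 0.0]
contact_force: [0.6, 0.6, -1.9]
opening: 0.566
finger_force: 25.0
```

```bash
python3 s.py
```

```text
t 8.25 q [-0.56  0.97  0.09  1.76 -0.18  0.42 -0.48] tcp [550.  254.7  28.3] yaw_y -8.16 z [ 0.001  0.    -1.   ] F [ 0.6  0.6 -1.9] op 0.566 ff 24.95404417393729
```

step_arm([
  [[0,0,-0.1],[0,0,0]],
  [[0,0,-0.1],[0,0,0]],
  [[0,0,0],[0,0,0]],
  [[0,0,0],[0,0,0]],
  [[0,0,0],[0,0,0]],
  [[0,0,0],[0,0,0]],
  [[0,0,0],[0,0,0]],
  [[0,0,0],[0,0,0]],
  [[0,0,0],[0,0,0]],
  [[0,0,0],[0,0,0]],
])

```text
clock: 9.25
tool_pos: [0.55, 0.2547, 0.0273]
eef_rot: [0.756, 0.655, 0.001, 0.0]
contact_force: [-1.6, 0.5, 6.9]
opening: 0.571
finger_force: 25.0
```

step_arm([
  [[0,0,0],[0,0,0]],
  [[0,0,0],[0,0,0]],
  [[0,0,0],[0,0,0]],
  [[0,0,1],[0,0,0]],
  [[0,0,2],[0,0,0]],
  [[0,0,3],[0,0,0]],
  [[0,0,4],[0,0,0]],
  [[0,0,4],[0,0,0]],
  [[0,0,4],[0,0,0]],
  [[0,0,2],[0,0,0]],
], fingers=0.8)

```text
clock: 10.25
tool_pos: [0.551, 0.2549, 0.2302]
eef_rot: [0.756, 0.655, 0.003, 0.001]
contact_force: [-0.2, 0.0, -0.1]
opening: 0.8
finger_force: 0.0
```

step_arm([
  [[-1,-4,0],[0,0,4]],
  [[-1,-4,0],[0,0,4]],
  [[-1,-4,0],[0,0,4]],
  [[-1,-4,0],[0,0,4]],
  [[-1,-4,0],[0,0,4]],
  [[-1,-4,0],[0,0,4]],
  [[-1,-4,0],[0,0,4]],
  [[-1,-4,0],[0,0,4]],
  [[-1,-4,0],[0,0,4]],
  [[-1,-4,0],[0,0,4]],
], fingers=1)

```text
clock: 11.25
tool_pos: [0.4489, -0.1473, 0.2264]
eef_rot: [0.485, 0.875, -0.0, 0.001]
contact_force: [1.1, -0.8, -0.8]
opening: 1.0
finger_force: 0.0
```

step_arm([
  [[-1,-4,0],[0,0,4]],
  [[-1,-4,0],[0,0,4.5]],
  [[0,-0.2,-1],[0,0,0]],
  [[0,0,-2],[0,0,0]],
  [[0,0,-2],[0,0,0]],
  [[0,0,-2],[0,0,0]],
  [[0,0,-2],[0,0,0]],
  [[0,0,-1],[0,0,0]],
  [[0,0,0],[0,0,0]],
  [[0,0,0],[0,0,0]],
])

```text
clock: 12.25
tool_pos: [0.4299, -0.2274, 0.1262]
eef_rot: [0.42, 0.908, 0.0, 0.0]
contact_force: [0.1, -0.0, 0.5]
opening: 1.002
finger_force: 0.0
```

```bash
python3 s.py; python3 - <<'E'
from m import *
p,d,W=shot("top","top3"); hsv=cv2.cvtColor(p,cv2.COLOR_RGB2HSV); H,S=hsv[...,0],hsv[...,1]; z=W[...,2]
comps((H>40)&(H<90)&(S>60)&(z>.045)&(z<.09)&(W[...,0]>.3)&(W[...,1]<.35),W,"green")
E
```

```text
t 12.25 q [ 0.46  0.7  -0.11  2.08  0.21  0.37  0.88] tcp [ 429.9 -227.4  126.2] yaw_y 40.35 z [ 0.001 -0.    -1.   ] F [ 0.1 -0.   0.5] op 1.002 ff 0.0
green px(134,200) 518 c [549.7 250.7] mean [549.3 248.   69.3] size [99.4 49.8] ang 81.4
green px(338,217) 211 c [ 486.3 -393.4] mean [ 485.7 -393.    58.7] size [49.8 47.3] ang 87.2
```

The brick is centred in its tray, and its top is 11 mm higher than it was on the table, so it stands on the tray floor. Next is the square.

step_arm([
  [[0,0,-1.5],[0,0,0]],
  [[0,0,-2],[0,0,0]],
  [[0,0,-2],[0,0,0]],
  [[0,0,-2],[0,0,0]],
  [[0,0,-2],[0,0,0]],
  [[0,0,-1],[0,0,0]],
  [[0,0,-0.5],[0,0,0]],
  [[0,0,0],[0,0,0]],
  [[0,0,0],[0,0,0]],
  [[0,0,0],[0,0,0]],
])

```text
clock: 13.3
tool_pos: [0.43, -0.2278, 0.0165]
eef_rot: [0.42, 0.908, 0.0, 0.001]
contact_force: [0.2, 0.4, 0.1]
opening: 0.999
finger_force: 0.0
```

step_arm([
  [[0,0,0],[0,0,0]],
  [[0,0,0],[0,0,0]],
  [[0,0,0],[0,0,0]],
  [[0,0,0],[0,0,0]],
  [[0,0,0],[0,0,0]],
  [[0,0,0],[0,0,0]],
  [[0,0,0],[0,0,0]],
  [[0,0,0],[0,0,0]],
  [[0,0,0],[0,0,0]],
  [[0,0,0],[0,0,0]],
], fingers=0)

```text
clock: 14.3
tool_pos: [0.4294, -0.2276, 0.0158]
eef_rot: [0.42, 0.908, -0.0, -0.0]
contact_force: [-0.9, -0.7, 3.8]
opening: 0.673
finger_force: 25.0
```

step_arm([
  [[0,0,1],[0,0,0]],
  [[0,0,2.5],[0,0,0]],
  [[0,0,2.5],[0,0,0]],
  [[0,0,3],[0,0,0]],
  [[0,0,3],[0,0,0]],
  [[0,0,3],[0,0,0]],
  [[0,0,3],[0,0,0]],
  [[0,0,2],[0,0,0]],
  [[0,0,0],[0,0,0]],
  [[0,0,0],[0,0,0]],
])

```text
clock: 15.3
tool_pos: [0.4292, -0.2273, 0.2157]
eef_rot: [0.42, 0.908, 0.0, 0.0]
contact_force: [-0.3, 0.5, -1.4]
opening: 0.678
finger_force: 25.0
```

```bash
python3 s.py
```

```text
t 15.3 q [ 0.51  0.55 -0.18  2.    0.17  0.61  0.92] tcp [ 429.2 -227.3  215.7] yaw_y 40.36 z [ 0.  0. -1.] F [-0.3  0.5 -1.4] op 0.678 ff 24.99969055876136
```

step_arm([
  [[1.64,3.56,0],[0,0,3.2]],
  [[1.64,3.56,0],[0,0,3.2]],
  [[1.64,3.56,0],[0,0,3.2]],
  [[1.64,3.56,0],[0,0,3.2]],
  [[1.64,3.56,0],[0,0,3.2]],
  [[1.64,3.56,0],[0,0,3.2]],
  [[1.64,3.56,0],[0,0,3.2]],
  [[1.64,3.56,0],[0,0,3.2]],
  [[1.64,3.56,0],[0,0,3.2]],
  [[1.64,3.56,0],[0,0,3.2]],
])

```text
clock: 16.3
tool_pos: [0.5928, 0.1298, 0.2136]
eef_rot: [0.152, 0.988, -0.001, -0.002]
contact_force: [0.7, -0.3, -1.0]
opening: 0.677
finger_force: 25.0
```

step_arm([
  [[1.64,3.56,0],[0,0,3.2]],
  [[1.64,3.56,0],[0,0,3.2]],
  [[1.67,3.58,0],[0,0,3.1]],
  [[0,0,-1],[0,0,0]],
  [[0,0,-2],[0,0,0]],
  [[0,0,-3],[0,0,0]],
  [[0,0,-3],[0,0,0]],
  [[0,0,-2],[0,0,0]],
  [[0,0,-1],[0,0,0]],
  [[0,0,0],[0,0,0]],
])

```text
clock: 17.3
tool_pos: [0.6412, 0.2344, 0.0929]
eef_rot: [0.071, 0.997, -0.001, -0.002]
contact_force: [0.2, -0.1, -0.9]
opening: 0.682
finger_force: 25.0
```

```bash
python3 s.py; python3 - <<'E'
from m import *
p,d,W=shot("top","top4"); hsv=cv2.cvtColor(p,cv2.COLOR_RGB2HSV); H,S=hsv[...,0],hsv[...,1]; z=W[...,2]
comps((H>40)&(H<90)&(S>60)&(z>.12)&(z<.16)&(W[...,0]>.5)&(W[...,1]>.1)&(W[...,1]<.35),W,"green",5)
cv2.imwrite("pics/c4.png",cv2.resize(p[130:270,80:260,::-1],None,fx=4,fy=4,interpolation=2))
E
```

```text
t 17.3 q [-0.28  0.95 -0.28  1.47  0.33  0.77  0.74] tcp [641.2 234.4  92.9] yaw_y 81.84 z [-0.005 -0.002 -1.   ] F [ 0.2 -0.1 -0.9] op 0.682 ff 24.99966272385791
green px(135,179) 5 c [610.1 224.9] mean [610.1 225.  135.7] size [12.6  0.2] ang 88.1
```

View pics/c4.png

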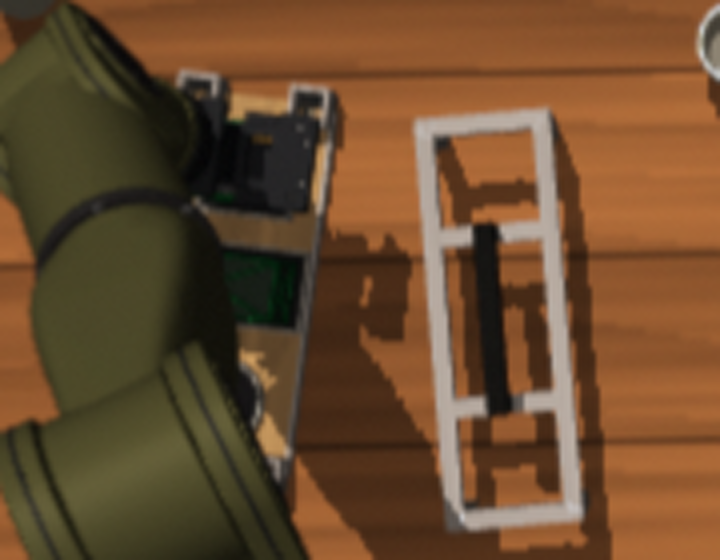

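The square is hidden under the hand at (250,165) in the crop. Its grasp was centred, and the brick stands straight in its tray at (262,290). I lower the square.

step_arm([
  [[0,0,0],[0,0,0]],
  [[0,0,-1],[0,0,0]],
  [[0,0,-2],[0,0,0]],
  [[0,0,-2],[0,0,0]],
  [[0,0,-1],[0,0,0]],
  [[0,0,-0.5],[0,0,0]],
  [[0,0,-0.3],[0,0,0]],
  [[0,0,-0.2],[0,0,0]],
  [[0,0,0],[0,0,0]],
  [[0,0,0],[0,0,0]],
])

```text
clock: 18.35
tool_pos: [0.6436, 0.2358, 0.0269]
eef_rot: [0.071, 0.997, 0.0, 0.001]
contact_force: [-0.8, 0.0, 4.2]
opening: 0.677
finger_force: 25.0
```

```bash
python3 s.py
```

```text
t 18.35 q [-0.29  1.04 -0.25  1.48  0.36  0.66  0.72] tcp [643.6 235.8  26.9] yaw_y 81.84 z [ 0.001  0.001 -1.   ] F [-0.8  0.   4.2] op 0.677 ff 24.999885326251388
```

step_arm([
  [[0,0,0],[0,0,0]],
  [[0,0,0],[0,0,0]],
  [[0,0,0],[0,0,0]],
  [[0,0,1],[0,0,0]],
  [[0,0,2],[0,0,0]],
  [[0,0,3],[0,0,0]],
  [[0,0,4],[0,0,0]],
  [[0,0,4],[0,0,0]],
  [[0,0,4],[0,0,0]],
  [[0,0,2],[0,0,0]],
], fingers=0.9)

```text
clock: 19.35
tool_pos: [0.6446, 0.2364, 0.2308]
eef_rot: [0.071, 0.997, 0.002, 0.003]
contact_force: [0.6, -0.2, 0.1]
opening: 0.899
finger_force: 0.0
```

step_arm([
  [[-0.9,-3.7,0],[0,0,0]],
  [[-0.9,-3.7,0],[0,0,0]],
  [[-0.9,-3.7,0],[0,0,0]],
  [[-0.9,-3.7,0],[0,0,0]],
  [[-0.9,-3.7,0],[0,0,0]],
  [[-0.9,-3.7,0],[0,0,0]],
  [[-0.9,-3.7,0],[0,0,0]],
  [[-0.9,-3.7,0],[0,0,0]],
  [[-0.9,-3.7,0],[0,0,0]],
  [[-0.9,-3.7,0],[0,0,0]],
])

```text
clock: 20.35
tool_pos: [0.5527, -0.136, 0.2266]
eef_rot: [0.071, 0.997, -0.0, 0.001]
contact_force: [0.9, -0.5, -1.1]
opening: 0.899
finger_force: 0.0
```

step_arm([
  [[-0.9,-3.7,0],[0,0,0]],
  [[-0.9,-3.7,0],[0,0,0]],
  [[-0.9,-3.7,0],[0,0,0]],
  [[-0.9,-3.7,0],[0,0,0]],
  [[-1,-3.7,0],[0,0,0]],
  [[-1,-3.7,0],[0,0,0]],
  [[-1.2,-3.7,0],[0,0,0]],
  [[0,0,-2],[0,0,0]],
  [[0,0,-2],[0,0,0]],
  [[0,0,-2],[0,0,0]],
])

```text
clock: 21.35
tool_pos: [0.485, -0.3941, 0.1659]
eef_rot: [0.072, 0.997, -0.0, 0.001]
contact_force: [0.7, 0.6, 0.4]
opening: 0.899
finger_force: 0.0
```

```bash
python3 s.py; python3 - <<'E'
from m import *
p,d,W=shot("top","top5"); hsv=cv2.cvtColor(p,cv2.COLOR_RGB2HSV); H,S=hsv[...,0],hsv[...,1]; z=W[...,2]
comps((H>40)&(H<90)&(S>60)&(z>.045)&(z<.09)&(W[...,0]>.3)&(W[...,1]<.35),W,"green",10)
E
```

```text
t 21.35 q [ 0.81  0.79 -0.37  1.63  0.37  0.79  1.7 ] tcp [ 485.  -394.1  165.9] yaw_y 81.78 z [ 0.001 -0.001 -1.   ] F [0.7 0.6 0.4] op 0.899 ff 0.0
green px(138,170) 378 c [642.4 237.2] mean [642.3 234.9  68.3] size [58.5 60.4] ang 81.6
green px(134,200) 518 c [549.9 251.3] mean [549.4 248.1  69.2] size [101.4  49.9] ang 81.2
green px(341,215) 86 c [ 490.5 -401.5] mean [ 489.8 -401.6   58.9] size [29.8 30.8] ang 81.7
```

The square is in and centred, with its top 10 mm higher than on the table. I descend on the round piece.

step_arm([
  [[0,0,-2],[0,0,0]],
  [[0,0,-2.5],[0,0,0]],
  [[0,0,-2.5],[0,0,0]],
  [[0,0,-2.5],[0,0,0]],
  [[0,0,-2],[0,0,0]],
  [[0,0,-2],[0,0,0]],
  [[0,0,-1],[0,0,0]],
  [[0,0,-0.5],[0,0,0]],
  [[0,0,0],[0,0,0]],
  [[0,0,0],[0,0,0]],
])

```text
clock: 22.4
tool_pos: [0.4857, -0.3939, 0.0167]
eef_rot: [0.071, 0.997, -0.0, 0.001]
contact_force: [-0.5, 0.6, 0.2]
opening: 0.897
finger_force: 0.0
```

step_arm([
  [[0,0,0],[0,0,0]],
  [[0,0,0],[0,0,0]],
  [[0,0,0],[0,0,0]],
  [[0,0,0],[0,0,0]],
  [[0,0,0],[0,0,0]],
  [[0,0,0],[0,0,0]],
  [[0,0,0],[0,0,0]],
  [[0,0,0],[0,0,0]],
  [[0,0,0],[0,0,0]],
  [[0,0,0],[0,0,0]],
], fingers=0)

```text
clock: 23.4
tool_pos: [0.4852, -0.3939, 0.0162]
eef_rot: [0.071, 0.997, -0.0, 0.0]
contact_force: [-1.2, -0.6, 5.1]
opening: 0.608
finger_force: 25.0
```

step_arm([
  [[0,0,1],[0,0,0]],
  [[0,0,2.5],[0,0,0]],
  [[0,0,2.5],[0,0,0]],
  [[0,0,3],[0,0,0]],
  [[0,0,3],[0,0,0]],
  [[0,0,3],[0,0,0]],
  [[0,0,3],[0,0,0]],
  [[0,0,2],[0,0,0]],
  [[0,0,0],[0,0,0]],
  [[0,0,0],[0,0,0]],
])

```text
clock: 24.4
tool_pos: [0.4845, -0.393, 0.2152]
eef_rot: [0.071, 0.997, 0.0, -0.0]
contact_force: [-0.5, 0.9, -2.2]
opening: 0.605
finger_force: 25.0
```

```bash
python3 s.py
```

```text
t 24.4 q [ 0.83  0.73 -0.4   1.59  0.34  0.89  1.73] tcp [ 484.5 -393.   215.2] yaw_y 81.86 z [-0.001  0.001 -1.   ] F [-0.5  0.9 -2.2] op 0.605 ff 24.999718107283115
```

step_arm([
  [[-0.2,4.1,0],[0,0,0]],
  [[-0.2,4.1,0],[0,0,0]],
  [[-0.2,4.1,0],[0,0,0]],
  [[-0.2,4.1,0],[0,0,0]],
  [[-0.2,4.1,0],[0,0,0]],
  [[-0.2,4.1,0],[0,0,0]],
  [[-0.2,4.1,0],[0,0,0]],
  [[-0.2,4.1,0],[0,0,0]],
  [[-0.2,4.1,0],[0,0,0]],
  [[-0.2,4.1,0],[0,0,0]],
])

```text
clock: 25.4
tool_pos: [0.4635, 0.0179, 0.2143]
eef_rot: [0.071, 0.997, -0.0, -0.002]
contact_force: [1.4, 0.6, -0.8]
opening: 0.607
finger_force: 25.0
```

step_arm([
  [[-0.2,4.1,0],[0,0,0]],
  [[-0.2,4.1,0],[0,0,0]],
  [[-0.2,4.1,0],[0,0,0]],
  [[-0.2,4.1,0],[0,0,0]],
  [[-0.2,4.1,0],[0,0,0]],
  [[-0.1,4.1,0],[0,0,0]],
  [[0,0,-2],[0,0,0]],
  [[0,0,-3],[0,0,0]],
  [[0,0,-3],[0,0,0]],
  [[0,0,-2],[0,0,0]],
])

```text
clock: 26.4
tool_pos: [0.4519, 0.2613, 0.1124]
eef_rot: [0.071, 0.997, -0.002, -0.002]
contact_force: [-0.3, 0.2, -1.6]
opening: 0.606
finger_force: 25.0
```

step_arm([
  [[0,0,-1],[0,0,0]],
  [[0,0,-2],[0,0,0]],
  [[0,0,-2],[0,0,0]],
  [[0,0,-2],[0,0,0]],
  [[0,0,-1],[0,0,0]],
  [[0,0,-0.5],[0,0,0]],
  [[0,0,-0.3],[0,0,0]],
  [[0,0,-0.2],[0,0,0]],
  [[0,0,0],[0,0,0]],
  [[0,0,0],[0,0,0]],
])

```text
clock: 27.4
tool_pos: [0.4542, 0.2626, 0.0271]
eef_rot: [0.071, 0.997, 0.0, 0.0]
contact_force: [-1.2, -0.7, 5.2]
opening: 0.608
finger_force: 25.0
```

```bash
python3 s.py
```

```text
t 27.4 q [-0.54  0.92 -0.12  2.    0.41  0.25  0.42] tcp [454.2 262.6  27.1] yaw_y 81.84 z [ 0.001  0.001 -1.   ] F [-1.2 -0.7  5.2] op 0.608 ff 24.999857833608985
```

step_arm([
  [[0,0,0],[0,0,0]],
  [[0,0,0],[0,0,0]],
  [[0,0,0],[0,0,0]],
  [[0,0,1],[0,0,0]],
  [[0,0,2],[0,0,0]],
  [[0,0,3],[0,0,0]],
  [[0,0,4],[0,0,0]],
  [[0,0,4],[0,0,0]],
  [[0,0,4],[0,0,0]],
  [[0,0,2],[0,0,0]],
], fingers=0.9)

```text
clock: 28.4
tool_pos: [0.455, 0.2632, 0.2297]
eef_rot: [0.071, 0.997, 0.002, 0.002]
contact_force: [0.4, 1.2, 0.1]
opening: 0.898
finger_force: 0.0
```

```bash
python3 - <<'E'
from m import *
shot("top","top6"); Hs=[]
for k in ("top0","top2","top4","top6"):
    D=np.load(f"pics/{k}.npz"); p=D["p"]; W=cloud("top",D["d"]); z=W[...,2]
    b=(abs(W[...,0]-.517)<.2)&(abs(W[...,1]-.025)<.08)
    P=W[b&(z>.09)&(z<.112)][:,:2]*1000; r1=cv2.minAreaRect(P.astype(np.float32))
    Q=W[b&(z>.14)&(z<.17)][:,:2]*1000; r2=cv2.minAreaRect(Q.astype(np.float32))
    # corner-based yaw: fit lines to the long bars
    c=np.array(r1[0]); a=np.radians(4); v=np.array([-np.sin(a),np.cos(a)]); s=(P-c)@v
    an=[]
    for sg in(1,-1):
        l=cv2.fitLine(P[sg*s>38].astype(np.float32),cv2.DIST_HUBER,0,.01,.01).ravel(); an.append(np.degrees(np.arctan(l[1]/l[0])))
    print(k,np.round(r1[0],1),np.round(r1[2],2),np.round(r2[0],1),np.round(r2[2],2),"bars",np.round(an,2), "handle mean",Q.mean(0).round(1))
D=np.load("pics/top6.npz");p=D["p"];W=cloud("top",D["d"]);hsv=cv2.cvtColor(p,cv2.COLOR_RGB2HSV); H,S=hsv[...,0],hsv[...,1]; z=W[...,2]
comps((H>40)&(H<90)&(S>60)&(z>.045)&(z<.09)&(W[...,0]>.3)&(W[...,1]<.35),W,"green",10)
E
python3 s.py
```

```text
top0 [516.9  25. ] 3.99 [517.8  24.9] 4.26 bars [4.05 3.95] handle mean [517.9  24.2]
top2 [516.8  25.1] 3.85 [517.7  24.9] 3.71 bars [3.92 3.96] handle mean [518.3  24.2]
top4 [516.8  25.2] 3.95 [517.7  24.7] 3.87 bars [4.   3.92] handle mean [517.9  24.2]
top6 [517.   24.9] 3.97 [517.7  24.9] 3.75 bars [4.04 3.88] handle mean [517.7  24.2]
green px(138,170) 379 c [642.2 236.1] mean [642.3 234.8  68.5] size [60.5 59.7] ang 82.1
green px(133,200) 518 c [549.8 249.9] mean [549.3 248.3  69.3] size [99.3 49.9] ang 81.1
green px(131,224) 30 c [477.4 260. ] mean [476.4 257.9  67.7] size [31.2  9. ] ang 80.5
t 28.45 q [-0.41  0.58 -0.32  1.87  0.27  0.72  0.54] tcp [456.  263.9 231.6] yaw_y 81.82 z [ 0.007  0.005 -1.   ] F [0.9 0.9 1.9] op 0.9 ff 0.0
```

step_arm([
  [[0.8,-3,0],[0,0,1.5]],
  [[0.8,-3,0],[0,0,1.5]],
  [[0.8,-3,0],[0,0,1.5]],
  [[0.8,-3,0],[0,0,1.5]],
  [[0.8,-3,0],[0,0,1.5]],
  [[0.8,-3,0],[0,0,1.5]],
  [[0.8,-3,0],[0,0,1.5]],
  [[0.7,-2.8,0],[0,0,1.6]],
  [[0,0,0],[0,0,0]],
  [[0,0,0],[0,0,0]],
], fingers=0.6)

```text
clock: 29.45
tool_pos: [0.5167, 0.024, 0.2258]
eef_rot: [-0.033, 0.999, 0.0, -0.0]
contact_force: [1.1, 0.5, -0.6]
opening: 0.601
finger_force: 0.0
```

step_arm([
  [[0,0,-1],[0,0,0]],
  [[0,0,-2],[0,0,0]],
  [[0,0,-2],[0,0,0]],
  [[0,0,-2],[0,0,0]],
  [[0,0,-1.5],[0,0,0]],
  [[0,0,-0.9],[0,0,0]],
  [[0,0,-0.4],[0,0,0]],
  [[0,0,0],[0,0,0]],
  [[0,0,0],[0,0,0]],
  [[0,0,0],[0,0,0]],
])

```text
clock: 30.45
tool_pos: [0.5175, 0.0246, 0.1284]
eef_rot: [-0.034, 0.999, 0.0, 0.001]
contact_force: [0.7, 0.3, -0.1]
opening: 0.598
finger_force: 0.0
```

```bash
python3 s.py; python3 - <<'E'
from m import *
p,d,W=shot("top","top7"); 
hsv=cv2.cvtColor(p,cv2.COLOR_RGB2HSV); H,S=hsv[...,0],hsv[...,1]; z=W[...,2]
comps((H>40)&(H<90)&(S>60)&(z>.045)&(z<.09)&(W[...,0]>.3)&(W[...,1]<.35)&(W[...,1]>.1),W,"green",10)
comps((z>.027)&(z<.042)&(W[...,1]>.1)&(W[...,0]>.35)&(W[...,1]<.4),W,"z34",20)
cv2.imwrite("pics/c7.png",cv2.resize(p[130:270,80:260,::-1],None,fx=4,fy=4,interpolation=2))
E
```

```text
t 30.45 q [ 0.06  0.74 -0.31  1.98  0.46  0.49  1.05] tcp [517.5  24.6 128.4] yaw_y 93.94 z [ 0.001  0.    -1.   ] F [ 0.7  0.3 -0.1] op 0.598 ff 0.0
green px(138,170) 380 c [642.2 235.7] mean [642.4 234.8  68.4] size [57.8 59.6] ang 82.2
green px(134,200) 519 c [549.6 250.5] mean [549.3 248.1  69.4] size [100.2  50.1] ang 81.4
green px(130,230) 244 c [454.6 262.6] mean [455.8 261.2  68.1] size [49.3 50. ] ang 30.8
z34 px(91,126) 22 c [795.3 394.2] mean [793.6 395.2  35.1] size [ 7.8 34.6] ang 83.3
z34 px(129,153) 59 c [701.9 272.8] mean [701.9 272.1  33.9] size [34.4 31.7] ang 79.2
z34 px(157,157) 58 c [689.6 183.3] mean [688.6 182.8  33.8] size [33.7 32.3] ang 81.8
z34 px(116,245) 63 c [408.3 314.5] mean [408.1 314.1  33.7] size [33.5 31.9] ang 80.8
z34 px(144,248) 61 c [395.7 225.4] mean [395.9 225.1  33.8] size [33.6 32. ] ang 81.6
```

View pics/c7.png

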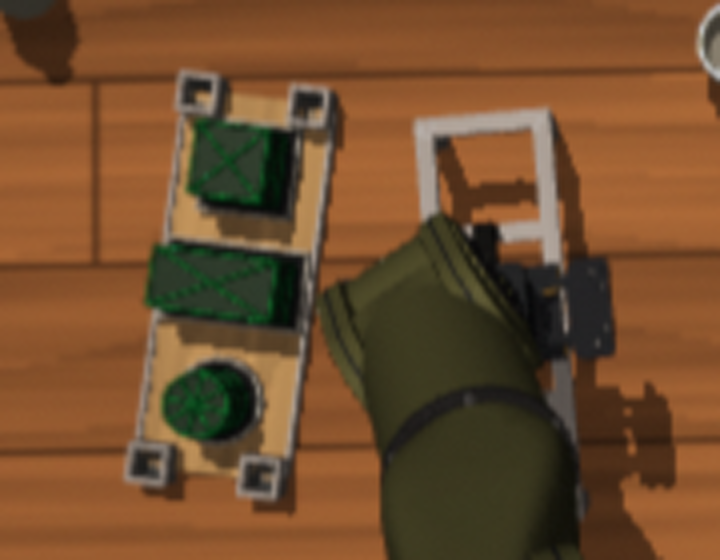

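All three pieces stand in their trays in the crop: square at (230,163), brick at (215,285), round at (207,402). The sockets are clear. I grip the handle next.

step_arm([
  [[0,0,0],[0,0,0]],
  [[0,0,0],[0,0,0]],
  [[0,0,0],[0,0,0]],
  [[0,0,0],[0,0,0]],
  [[0,0,0],[0,0,0]],
  [[0,0,0],[0,0,0]],
  [[0,0,0],[0,0,0]],
  [[0,0,0],[0,0,0]],
  [[0,0,0],[0,0,0]],
  [[0,0,0],[0,0,0]],
], fingers=0, grip_force=50)

```text
clock: 31.5
tool_pos: [0.517, 0.0242, 0.1278]
eef_rot: [-0.034, 0.999, -0.0, -0.0]
contact_force: [-0.0, -1.9, 1.2]
opening: 0.174
finger_force: 50.0
```

step_arm([
  [[0,0,0.5],[0,0,0]],
  [[0,0,1],[0,0,0]],
  [[0,0,1.5],[0,0,0]],
  [[0,0,2],[0,0,0]],
  [[0,0,2],[0,0,0]],
  [[0,0,2],[0,0,0]],
  [[0,0,2],[0,0,0]],
  [[0,0,1.5],[0,0,0]],
  [[0,0,0.5],[0,0,0]],
  [[0,0,0],[0,0,0]],
])

```text
clock: 32.5
tool_pos: [0.517, 0.0247, 0.2583]
eef_rot: [-0.035, 0.999, 0.0, 0.0]
contact_force: [-0.0, -0.0, -4.5]
opening: 0.171
finger_force: 50.0
```

```bash
python3 s.py;  python3 - <<'E'
from m import *
p,d,W=shot("side","side8"); cv2.imwrite("pics/c8.png",cv2.resize(p[60:300,120:400,::-1],None,fx=2.5,fy=2.5))
E
```

```text
t 32.5 q [ 0.15  0.55 -0.45  1.86  0.32  0.81  1.18] tcp [517.   24.7 258.3] yaw_y 93.96 z [ 0.001  0.    -1.   ] F [-0.  -0.  -4.5] op 0.171 ff 49.994085766375065
```

View pics/c8.png

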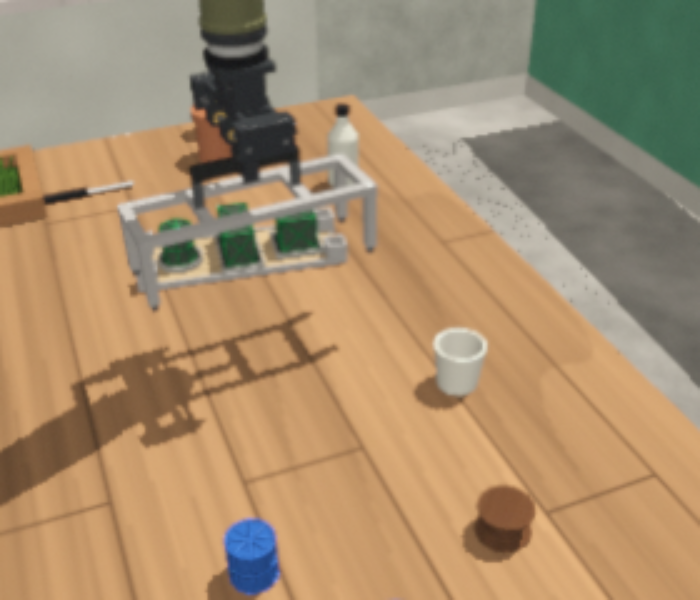

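The frame hangs level at (250,230) in the crop with all four posts clear. I carry it over the base.

step_arm([
  [[0.2,1,0],[0,0,-0.6]],
  [[0.3,1.6,0],[0,0,-0.9]],
  [[0.3,2,0],[0,0,-1]],
  [[0.3,2,0],[0,0,-1.1]],
  [[0.3,2,0],[0,0,-1.1]],
  [[0.3,2,0],[0,0,-1.1]],
  [[0.3,2,0],[0,0,-1.1]],
  [[0.3,2,0],[0,0,-1.1]],
  [[0.3,2,0],[0,0,-1.1]],
  [[0.2,2,0],[0,0,-1.1]],
])

```text
clock: 33.55
tool_pos: [0.5443, 0.2123, 0.2565]
eef_rot: [0.055, 0.999, -0.0, -0.001]
contact_force: [-0.2, -0.3, -4.4]
opening: 0.172
finger_force: 50.0
```

step_arm([
  [[0.2,2,0],[0,0,-1]],
  [[0.15,1.8,0],[0,0,-0.9]],
  [[0,0,0],[0,0,0]],
  [[0,0,-1],[0,0,0]],
  [[0,0,-1],[0,0,0]],
  [[0,0,-1],[0,0,0]],
  [[0,0,0],[0,0,0]],
  [[0,0,0],[0,0,0]],
  [[0,0,0],[0,0,0]],
  [[0,0,0],[0,0,0]],
])

```text
clock: 34.55
tool_pos: [0.5489, 0.2486, 0.2282]
eef_rot: [0.071, 0.997, 0.0, 0.0]
contact_force: [0.1, 0.1, -3.9]
opening: 0.171
finger_force: 50.0
```

```bash
python3 s.py; python3 - <<'E'
from m import *
p,d,W=shot("top","top9"); z=W[...,2]
b=(abs(W[...,0]-.549)<.22)&(abs(W[...,1]-.249)<.12)
L=b&(p.min(-1)>90)
a=np.radians(-8.14); u=np.array([np.cos(a),np.sin(a)]); v=np.array([-u[1],u[0]]); c=np.array([548.9,249.2])
P=W[L&(z>.17)&(z<.22)]; X=(P[:,:2]*1000-c); x,y=X@u,X@v; print(len(P),"z",np.median(P[:,2]),"x",x.min().round(1),x.max().round(1),"y",y.min().round(1),y.max().round(1), cv2.minAreaRect((P[:,:2]*1000).astype(np.float32)))
for s in(1,-1):
  for lo,hi in((38,60),):
    m=(s*y>lo)&(s*y<hi)&(abs(x)<140); print("bar",s,m.sum(),np.polyfit(x[m],y[m],1).round(3) if m.sum()>20 else "", np.percentile(y[m],[2,98]).round(1) if m.sum() else "")
cv2.imwrite("pics/c9.png",cv2.resize(p[120:270,70:250,::-1],None,fx=4,fy=4,interpolation=2))
E
```

```text
t 34.55 q [-0.31  0.68 -0.34  1.64  0.28  0.86  0.66] tcp [548.9 248.6 228.2] yaw_y 81.83 z [ 0.001  0.001 -1.   ] F [ 0.1  0.1 -3.9] op 0.171 ff 49.99381564557552
661 z 0.20337708552362502 x -151.9 155.2 y -52.1 54.1 ((550.5394897460938, 249.46356201171875), (106.092041015625, 307.08892822265625), 82.08943939208984)
bar 1 196 [6.0000e-03 4.5402e+01] [38.8 53.3]
bar -1 167 [-2.0000e-03 -4.4606e+01] [-50.9 -38.5]
```

View pics/c9.png

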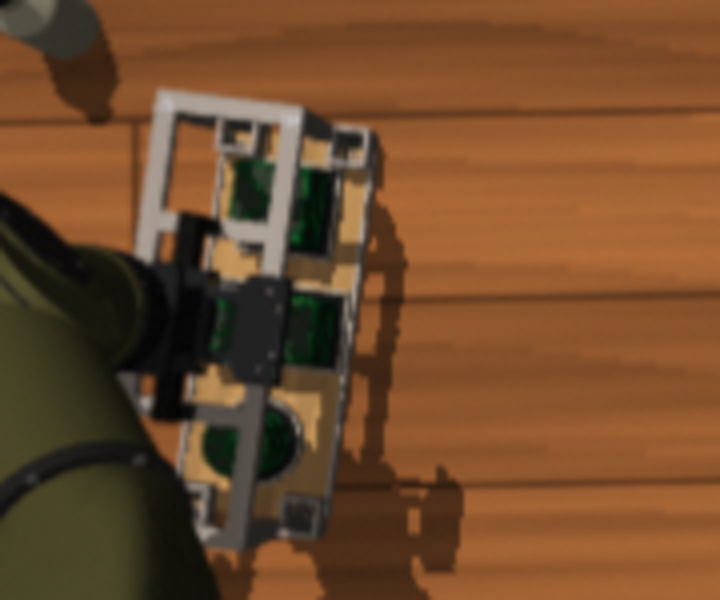

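The frame is aligned over the base within about 1 mm, in position and yaw, and the bars run parallel to the board in the crop. I lower it.

step_arm([
  [[0,0,-0.5],[0,0,0]],
  [[0,0,-1],[0,0,0]],
  [[0,0,-1],[0,0,0]],
  [[0,0,-1],[0,0,0]],
  [[0,0,-1],[0,0,0]],
  [[0,0,-1],[0,0,0]],
  [[0,0,-0.5],[0,0,0]],
  [[0,0,0],[0,0,0]],
  [[0,0,0],[0,0,0]],
  [[0,0,0],[0,0,0]],
])

```text
clock: 35.6
tool_pos: [0.5489, 0.2488, 0.1683]
eef_rot: [0.071, 0.997, 0.0, 0.0]
contact_force: [-0.9, -0.2, -3.8]
opening: 0.177
finger_force: 50.0
```

step_arm([
  [[0,0,-0.2],[0,0,0]],
  [[0,0,-0.2],[0,0,0]],
  [[0,0,-0.2],[0,0,0]],
  [[0,0,-0.2],[0,0,0]],
  [[0,0,-0.2],[0,0,0]],
  [[0,0,-0.2],[0,0,0]],
  [[0,0,0],[0,0,0]],
  [[0,0,0],[0,0,0]],
  [[0,0,0],[0,0,0]],
  [[0,0,0],[0,0,0]],
])

```text
clock: 36.6
tool_pos: [0.5486, 0.2485, 0.1558]
eef_rot: [0.071, 0.997, 0.0, 0.0]
contact_force: [0.3, -0.2, -4.7]
opening: 0.175
finger_force: 50.0
```

```bash
python3 s.py
```

```text
t 36.6 q [-0.33  0.78 -0.31  1.71  0.33  0.71  0.62] tcp [548.6 248.5 155.8] yaw_y 81.84 z [ 0.  0. -1.] F [ 0.3 -0.2 -4.7] op 0.175 ff 49.99377865344286
```

step_arm([
  [[0,0,-0.3],[0,0,0]],
  [[0,0,-0.3],[0,0,0]],
  [[0,0,-0.3],[0,0,0]],
  [[0,0,-0.3],[0,0,0]],
  [[0,0,-0.3],[0,0,0]],
  [[0,0,-0.2],[0,0,0]],
  [[0,0,-0.2],[0,0,0]],
  [[0,0,-0.1],[0,0,0]],
  [[0,0,0],[0,0,0]],
  [[0,0,0],[0,0,0]],
])

```text
clock: 37.6
tool_pos: [0.5486, 0.2486, 0.1358]
eef_rot: [0.071, 0.997, 0.0, 0.0]
contact_force: [0.4, -0.1, -5.5]
opening: 0.172
finger_force: 50.0
```

```bash
python3 s.py
```

```text
t 37.6 q [-0.33  0.8  -0.3   1.72  0.35  0.67  0.61] tcp [548.6 248.6 135.8] yaw_y 81.85 z [ 0.  0. -1.] F [ 0.4 -0.1 -5.5] op 0.172 ff 49.99396026134491
```

Still carrying the weight, so I go 1 to 2 mm lower.

step_arm([
  [[0,0,-0.1],[0,0,0]],
  [[0,0,-0.05],[0,0,0]],
  [[0,0,0],[0,0,0]],
  [[0,0,0],[0,0,0]],
  [[0,0,0],[0,0,0]],
  [[0,0,0],[0,0,0]],
  [[0,0,0],[0,0,0]],
  [[0,0,0],[0,0,0]],
  [[0,0,0],[0,0,0]],
  [[0,0,0],[0,0,0]],
])

```text
clock: 38.6
tool_pos: [0.5486, 0.2481, 0.1355]
eef_rot: [0.071, 0.997, -0.0, 0.0]
contact_force: [-2.4, -2.0, 6.2]
opening: 0.176
finger_force: 50.0
```

step_arm([
  [[0,0,0],[0,0,0]],
  [[0,0,0],[0,0,0]],
  [[0,0,0],[0,0,0]],
  [[0,0,0],[0,0,0]],
  [[0,0,0],[0,0,0]],
  [[0,0,0],[0,0,0]],
  [[0,0,0],[0,0,0]],
  [[0,0,0],[0,0,0]],
  [[0,0,0],[0,0,0]],
  [[0,0,0],[0,0,0]],
], fingers=0.5)

```text
clock: 39.6
tool_pos: [0.5485, 0.2485, 0.1342]
eef_rot: [0.071, 0.997, 0.0, -0.0]
contact_force: [0.5, 0.6, -0.6]
opening: 0.494
finger_force: 0.0
```

step_arm([
  [[0,0,1],[0,0,0]],
  [[0,0,2],[0,0,0]],
  [[0,0,3],[0,0,0]],
  [[0,0,3],[0,0,0]],
  [[0,0,3],[0,0,0]],
  [[0,-3,0],[0,0,0]],
  [[0,-4,0],[0,0,0]],
  [[0,-4,0],[0,0,0]],
  [[0,-4,0],[0,0,0]],
  [[0,-4,0],[0,0,0]],
])

```text
clock: 40.6
tool_pos: [0.5485, 0.057, 0.2551]
eef_rot: [0.071, 0.997, 0.0, 0.001]
contact_force: [0.9, -0.4, -1.4]
opening: 0.501
finger_force: 0.0
```

step_arm([
  [[0,-4,0],[0,0,0]],
  [[0,-4,0],[0,0,0]],
  [[0,-4,0],[0,0,0]],
  [[0,-2,0],[0,0,0]],
  [[0,0,0],[0,0,0]],
  [[0,0,0],[0,0,0]],
  [[0,0,0],[0,0,0]],
  [[0,0,0],[0,0,0]],
  [[0,0,0],[0,0,0]],
  [[0,0,0],[0,0,0]],
])

```text
clock: 41.6
tool_pos: [0.5486, -0.0807, 0.2543]
eef_rot: [0.071, 0.998, 0.0, -0.0]
contact_force: [0.3, 0.3, 0.0]
opening: 0.502
finger_force: 0.0
```

```bash
python3 s.py; python3 - <<'E'
from m import *
p,d,W=shot("top","top10"); z=W[...,2]
b=(abs(W[...,0]-.549)<.22)&(abs(W[...,1]-.249)<.12)
P=W[b&(z>.095)&(z<.125)]; print("deck z",P[:,2].mean()); rect(P,"deck")
c=np.polyfit(P[:,0]-.549,P[:,2],1); print("tilt x",c); print("tilt y",np.polyfit(P[:,1]-.249,P[:,2],1))
rect(W[b&(z>.145)&(z<.185)],"handle"); measure(p,W)
cv2.imwrite("pics/c10.png",cv2.resize(p[120:270,70:270,::-1],None,fx=4,fy=4,interpolation=2))
E
```

```text
t 41.6 q [ 0.3   0.59 -0.39  1.76  0.29  0.85  1.21] tcp [548.6 -80.7 254.3] yaw_y 81.91 z [ 0.  0. -1.] F [0.3 0.3 0. ] op 0.502 ff 0.0
deck z 0.10968484103799674
deck 1591 c [548.1 250.5] mean [546.7 249.3 109.7] size [107.1 312.5] ang 81.7
tilt x [-0.00024845  0.10968426]
tilt y [0.00356803 0.10968361]
handle 332 c [548.7 249.5] mean [547.9 248.3 163.6] size [ 18.1 137.9] ang 82.1
green px(137,169) 274 c [647.9 236.9] mean [647.8 237.3  69.6] size [56.5 50.7] ang 84.6
green px(120,199) 35 c [555.1 291.5] mean [553.5 291.1  69.7] size [11.1 46.1] ang 80.9
green px(134,200) 197 c [549.1 245.7] mean [549.2 245.7  69.8] size [40.7 49.9] ang 82.5
green px(148,202) 28 c [541.5 204. ] mean [541.4 203.8  63. ] size [ 3.9 47.7] ang 83.1
green px(129,231) 184 c [451.6 264.5] mean [452.4 264.4  69.4] size [48.1 43.1] ang 72.1
blue px(375,216) 209 c [ 487.2 -507.8] mean [ 486.5 -507.9   58.2] size [49.5 47.4] ang 89.0
blue px(368,243) 214 c [ 399.6 -485.1] mean [ 399.7 -485.    58.4] size [49.7 47.3] ang 87.6
blue px(328,248) 213 c [ 388.7 -358.5] mean [ 389.2 -358.8   58.4] size [50.8 47.4] 
[... 894 characters left out ...]
 [547.9 250.5] mean [533.  252.7 108.3] size [107.1 312.2] ang 81.7
deck px(144,153) 102 c [688.2 210.1] mean [690.2 205.8 107.9] size [67.8 24.4] ang 77.2
deck px(12,179) 730 c [618.5 611.1] mean [618.8 612.4 100.6] size [80.5 95.7] ang 88.3
handle px(68,117) 74 c [798.1 420.7] mean [797.4 420.1 149.3] size [25.9 25.1] ang 77.0
handle px(125,200) 326 c [548.7 249.5] mean [548.4 248.2 163.2] size [ 18.1 137.9] ang 82.1
spool px(265,135) 30 c [ 749.8 -166. ] mean [ 751.9 -167.3   41.5] size [48.8 16.6] ang 85.0
spool px(340,162) 301 c [ 660.9 -408.6] mean [ 660.6 -408.2   39.5] size [62.3 58.4] ang 88.0
cup px(264,139) 76 c [ 730.5 -164.3] mean [ 735.7 -161.9   64.3] size [60.3 61. ] ang 89.3
```

View pics/c10.png

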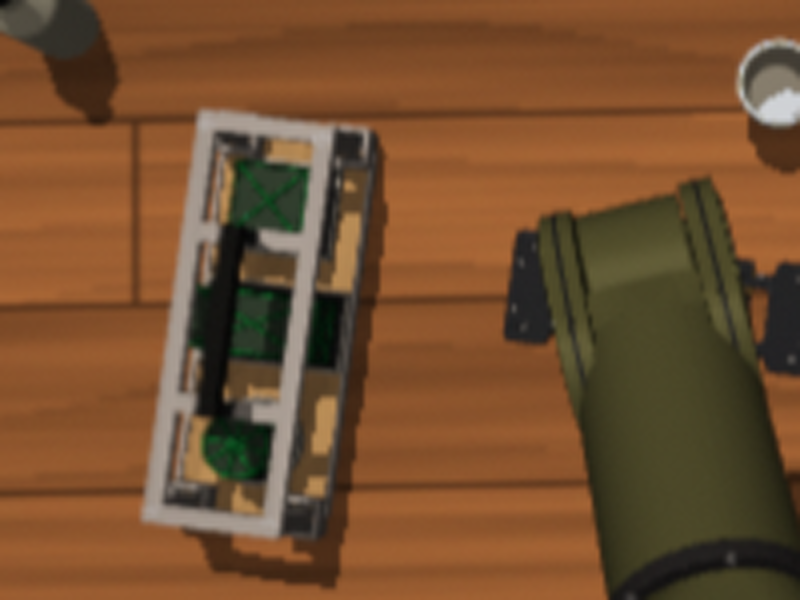

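The frame is home: the deck top is at 110 mm and level, and the handle rose 8 mm above its table height. The spool and cup have not moved. I hand the job in.

```bash
python3 -c "from plant import r; print(r.finish_job())"
```

```text
the job is handed in; nothing more can be done
None
```

Job handed in at about 42 s: the brick, square and round pieces stand in their own trays, the upper tier is seated level in all four sockets, and the spool and cup are where they were.

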